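Slide a serving board out so its handle overhangs the buffet riser

TASK

Push the dark paddle board across the wooden riser towards the guests' side until its whole handle sticks out past the riser's edge for a guest to take hold of: the neck, where the handle meets the broad blade, right at the edge, and the board square to it. Slide it along flat, never lifting or tipping it, and without touching the small white dish, which rides along and must end standing on the blade. Leave everything else on the buffet where it is.

Things in the scene. Friction and masses are not known exactly. Their poses are not given: they have to be found in the camera images.
- paddle: Loose dark-wood paddle board lying flat on the riser, 12 mm thick, 0.15 to 0.3 kg. Origin at the centre of the blade's underside. Blade 160 mm along its x by 140 mm along its y (the back end is a straight edge at x = -80 mm, square to x). The handle, 34 mm wide and 90 mm long with a hanging slot, runs along +x from x = 80 to x = 170 mm. z up.
- paddle_neck (a point): Point on the underside of the paddle board at the neck: middle of the blade's front end (its shoulders), 80 mm along +x from paddle, where the handle begins. Axes as paddle.
- riser_edge (a point): Middle of the riser's top edge on the guests' side (far from the robot), on the top surface, which is 80 mm above the table. x points straight out over the edge, towards the guests; y runs along the edge; z up. The flat top reaches 340 mm back from the edge (to x = -340 mm) and 250 mm to either side.
- riser: Light-wood bridge riser fixed on the table, like a very low bench: top 340 mm (x) by 500 mm (y) by 18 mm, its upper face 80 mm above the table. Origin on the table under its centre; x towards the guests' edge, z up.
- dish: Small white ceramic dish, open and empty, 72 mm across and 38 mm high, 0.14 kg, standing loose on the paddle's blade. Origin at the centre of its underside.
- tealight: Amber glass tealight holder, 62 mm across and 60 mm high, loose on the riser to one side of the board. Origin at the centre of its underside. Bystander.
- mill: Dark wooden pepper mill, 50 mm across and 119 mm high, loose on the riser on the other side of the board. Origin at the centre of its underside. Bystander.
- wineglass: Stemmed wine glass, 80 mm across and 195 mm high, standing on the table left of the riser. Origin at the centre of its foot. Bystander.
- tumbler: Clear glass tumbler, 76 mm across and 100 mm high, on the table right of the riser. Origin at the centre of its underside. Bystander.
- bowl: Blue ceramic bowl, 110 mm across and 50 mm high, on the table left of the riser. Origin at the centre of its underside. Bystander.
- fork: Steel fork, about 210 mm long, lying on the table right of the riser. Origin near its middle, on the table. Bystander.
Mind the look-alikes: they are no part of the job. There is more than one size of the dish; the one meant has the size given above.

How it is judged:
By the outcome, as a careful person would: the job done as asked, in the order asked, and still so for the second after the job is handed in, with the robot touching nothing.
It also fails if it takes over 42 s, if anything falls off the work surface, if the arm or the gripper's body presses on something with over 40 N, if the wrist force passes 120 N, or if a joint passes its speed limit or range.

ROBOT

A 6-joint arm with a two-finger parallel gripper is mounted at the origin on the work surface. World frame = base frame: x ahead of the robot, y to its left, z up, the work surface at z = 0. Lengths are in m, angles in degrees, forces in N, time in s.
With the tool pointing down it reaches from about 0.4 to 0.825 m from the base axis. Payload 7 kg.
Tool frame: the origin (TCP) lies on the centre line of the jaws, within the pads' length; the fingertips stand 11 mm ahead of it and the grasp point (between the pads) lies 8 mm behind it; z points along the fingers, y is the line along which they close (so a half turn about z gives the same grasp; the last joint's range is limited). The gripper opens to 88 mm and grips with 3 to 60 N. Pads are 19 mm wide; open, the fingers measure 130 mm over their backs; the gripper's body (78 mm by 193 mm) begins 47 mm behind the grasp point.
Start: joints at [90.361, 20.546, 0.682, 0, -70.136, -16.507], TCP at [0.188, 0.648, 0.238] pointing down, gripper open.
Joint ranges: [-176.03, 176.03], [-82.01, 121.73], [-58.28, 71.71], [-173.87, 95.51], [-174.79, -0.11], [-173.66, 173.66]. Speed limits (degrees/s): [136.94, 136.94, 172.46, 180, 180, 180].

INTERFACE

Orientations are given as [roll, pitch, yaw] about the fixed x, y, z axes, in that order (R = Rz(yaw) Ry(pitch) Rx(roll)).
In Python, from plant import r, capture, camera_model, job gives the robot as it stands.
- The arm moves only by the tool drive_tool, never from a script. Its argument "increments" is a list that holds one entry, the list of rows, each a list of 5 numbers: the gripper's target within -1 to 1 (fully open at 1, half-way at 0, shut at -1), then the shift along the tool's x, y, z scaled (see below), then the turn about the tool's z scaled (see below). In form: [[[gripper, tx, ty, tz, roll], ...]]. A call has 1 to 5 rows; each row is the pose to reach, as a shift and turn from the pose commanded when the call began, along the tool's axes at that moment, turning the shorter way round; what a row does not reach only later rows make up. The controller multiplies each number of a shift by 120 mm and each number of a turn by 360 degrees. A row lasts 1/8 s, in which the tool goes at most 62.5 mm and 10.7 degrees, less where a joint would pass 70% of its speed; a pose out of reach is approached as far as the arm can. A call with a number of a shift or a turn outside -1 to 1 is refused whole. A call with a gripper value outside its range is refused whole. The fingers move at their own pace and stop on an object; "squeeze" is the grip in N (left out, the last holds). Time passes only in rows, so rows that repeat a pose let the fingers close. It gives the time, the measured TCP pose, the force, the opening and the grip force at its end, in the units of the state.
- r.get_state(): the state, without advancing time (a new reading comes with each control period).
- capture(name): name is "scene" or "top"; returns the picture (420x560x3 uint8, red, green, blue); there is no depth.
- camera_model(name): a dict with "camera_matrix" (3x3 intrinsics, pixels), "k1" (the pictures are not rectified: a ray, as slopes to the right and down, at radius r is drawn at 1 + k1 r^2 times it, then the intrinsics apply), "rvec" (rotation vector, rad) and "tvec" (3), from world to camera coordinates, as OpenCV has them. Camera axes: x right, y down, z forward; pixel columns grow to the right and rows downward; lengths in m; the calibration is good to about 2 mm. A picture is of the moment at which its call begins. camera_model takes no time and is no camera call.
- job.close_job(): hands the job in; it is judged then, once.
The state is a dict: "time_s": time; "joints": joint angles; "qd": joint speeds; "joint_torque": joint torques, N m; "tcp_pos": TCP position; "eef_rot": TCP orientation; "contact_force": force on the tool from outside, world axes, zero at the start; "moment": the same for the moment, N m; "gripper_width": finger opening in m; "gripper_force": force on a finger pad.
Only numpy, scipy, OpenCV 4.12 (cv2) and the standard library are available. Lean on these libraries where they do the work, as an engineer would, in place of code of your own. Each camera call takes 0.05 s, during which the arm holds its last target. There are 200 camera calls.

## Working session

There is one attempt and no reset: what is moved stays moved. The work goes in short steps, Python scripts to look and compute and a tool call to move; the robot and the scene stay as the last step left them, time stands still between calls to the robot, and variables do not carry over. Pictures are saved under pics/ and viewed, at most 10 in all, crops included, and the job is handed in when it is done.

Besides the shell and the picture viewer there is one more tool, called after "Emit:" as name(argument=value, ...) on one line, values as JSON. drive_tool: Moves the arm, as the interface text tells. Its arguments: {"type":"object","properties":{"increments":{"type":"array"},"squeeze":{"type":"number"}},"required":["increments"]}

```bash
mkdir -p pics; cat > h.py <<'E'
import numpy as np, cv2
from plant import r, capture, camera_model, job
def save(cam,name):
    im=capture(cam); cv2.imwrite('pics/'+name,cv2.cvtColor(im,cv2.COLOR_RGB2BGR)); return im
def ray(cam,px):
    m=camera_model(cam);K=np.array(m['camera_matrix']);R=cv2.Rodrigues(np.array(m['rvec'],float))[0];t=np.array(m['tvec'],float).ravel()
    p=cv2.undistortPoints(np.array([[px]],float),K,np.array([m['k1'],0,0,0.]))[0,0]
    return -R.T@t, R.T@np.array([p[0],p[1],1])
def at(cam,px,z):
    c,d=ray(cam,px); return c+d*(z-c[2])/d[2]
def proj(cam,P):
    m=camera_model(cam)
    return cv2.projectPoints(np.array(P,float).reshape(-1,1,3),np.array(m['rvec'],float),np.array(m['tvec'],float),np.array(m['camera_matrix']),np.array([m['k1'],0,0,0.]))[0][:,0]
E
python3 - <<'E'
from h import *
save('scene','s0.png');save('top','t0.png');print(r.get_state())
for c in('scene','top'):print(c,ray(c,(280,210)))
E
```

```text
{'time_s': 0.1, 'joints': array([ 9.03599793e+01,  2.05869109e+01,  6.40263593e-01, -1.57686486e-02,
       -7.01360706e+01, -1.65078123e+01]), 'qd': array([ 0.13341507, -0.02316729,  0.2039857 ,  0.00851987, -0.0112975 ,
       -0.02417687]), 'joint_torque': array([-1.48266099e-03, -5.84166527e+01,  2.93747878e+01,  7.01554790e+00,
        1.00657847e-02, -5.52878294e-05]), 'tcp_pos': array([0.18763762, 0.64797202, 0.23673672]), 'eef_rot': array([ 1.79916479e+02, -9.29245715e-03, -1.61531949e+01]), 'contact_force': array([-0.23853304,  0.16391736, -0.08264936]), 'moment': array([-0.04374132,  0.00521952, -0.02769847]), 'gripper_force': 0.0, 'gripper_width': 0.08772797484116862}
scene (array([ 1.05471824, -0.54385746,  1.16598113]), array([-0.36933895,  0.42007444, -0.82906476]))
top (array([0.31743252, 0.02303462, 1.44048128]), array([ 0.18701853, -0.01253034, -0.98228711]))
```

View pics/t0.png

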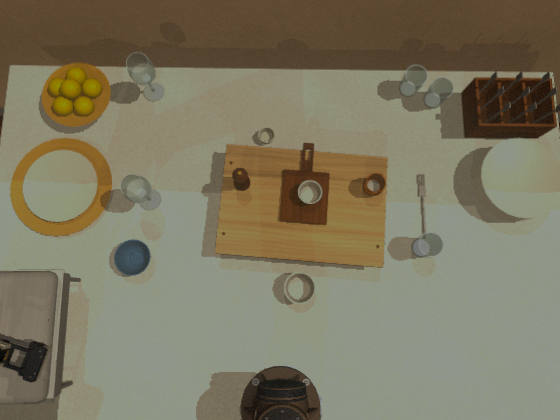

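View pics/s0.png

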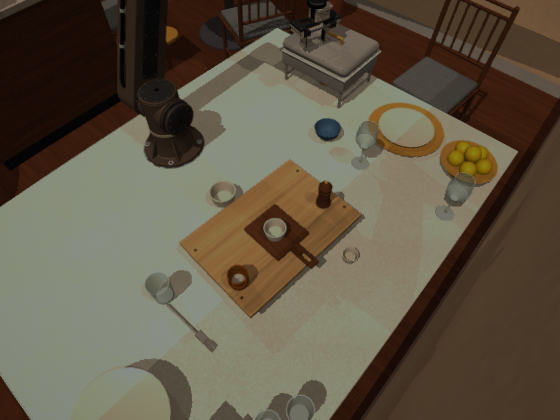

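The top view shows the riser at columns 217–387 and rows 147–266. The paddle blade is near (304,196) with its handle up to (308,145). The gripper is over the grill at (20,357). 

Dish candidates:
- On the blade at (310,192)
- Larger one on the table at (299,288)
- Tiny one beyond the riser at (265,136)

The one on the blade fits the description. I'll check it in an enlarged crop.

```bash
python3 - <<'E'
import cv2
im=cv2.imread('pics/t0.png')
cv2.imwrite('pics/t0c.png',cv2.resize(im[130:280,205:400],None,fx=4,fy=4,interpolation=cv2.INTER_CUBIC))
E
```

```text
(no output)
```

View pics/t0c.png

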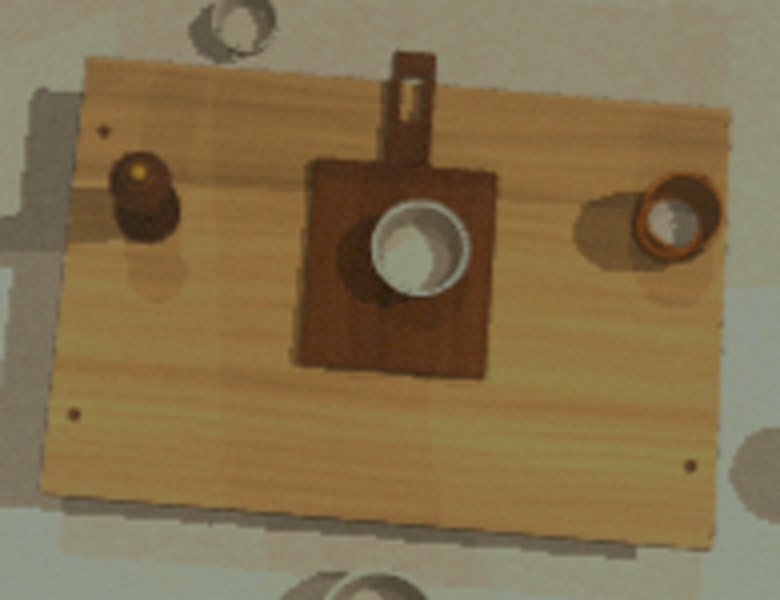

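The crop shows the 72 mm dish standing on the blade, rim centre at crop (420,248). The blade corners are at crop (313,158), (497,173), (487,378) and (300,366). The handle tip is at (394..436,53). The riser's top corners are (87,58), (731,110), (713,549) and (42,493).

```bash
cat >> h.py <<'E'
from scipy.optimize import least_squares
def fit(cam,pix,model,z):
    """2D rigid fit of model pts (at height z) to pixels -> x,y,yaw(deg)"""
    W=np.array([at(cam,p,z)[:2] for p in pix]); M=np.array(model)
    f=lambda q:((M@np.array([[np.cos(q[2]),np.sin(q[2])],[-np.sin(q[2]),np.cos(q[2])]])+q[:2])-W).ravel()
    s=least_squares(f,[*W.mean(0),0]); return s.x*[1,1,57.29578], s.fun.reshape(-1,2)*1e3
E
python3 - <<'E'
from h import *
np.set_printoptions(precision=4,suppress=True)
c=lambda L:[((u+.5)/4-.5+205,(v+.5)/4-.5+130) for u,v in L]
R=c([(87,58),(731,110),(713,549),(42,493)])
q,e=fit('top',R,[(0,.25),(0,-.25),(-.34,-.25),(-.34,.25)],.08);print('edge',q,e)
B=c([(313,158),(497,173),(487,378),(300,366),(394,52),(436,54)])
p,e=fit('top',B,[(.08,.07),(.08,-.07),(-.08,-.07),(-.08,.07),(.17,.017),(.17,-.017)],.092);print('paddle',p,e)
a=np.radians(q[2]);Rm=np.array([[np.cos(a),-np.sin(a)],[np.sin(a),np.cos(a)]])
print('paddle in edge',Rm.T@(p[:2]-q[:2]),p[2]-q[2])
print('dish',Rm.T@(at('top',c([(420,248)])[0],.13)[:2]-q[:2]), at('top',c([(420,248)])[0],.13))
print('mill',at('top',c([(140,172)])[0],.199),'tea',at('top',c([(680,215)])[0],.14))
print('grill',at('top',(20,355),.238),'bigdish', at('top',(299,288),.05),'bowl',at('top',(132,257),.05))
print(proj('top',[[.188,.648,.238],[.188,.648,.08]]))
E
```

```text
edge [ 0.7652 -0.0758 -4.1637] [[ 1.418   0.4405]
 [ 1.032  -0.7621]
 [-1.1161 -1.7317]
 [-1.3339  2.0534]]
paddle [ 0.6159 -0.0677 -3.7733] [[-0.2779 -1.1858]
 [ 0.6766 -1.1984]
 [-1.4972 -0.0499]
 [ 0.1211  0.7565]
 [ 1.0006  1.6636]
 [-0.0233  0.014 ]]
paddle in edge [-0.1496 -0.0027] 0.39040165152240247
dish [-0.142  -0.0144] [ 0.6225 -0.0799  0.13  ]
mill [0.6587 0.1206 0.199 ] tea [ 0.647  -0.2689  0.14  ]
grill [0.1727 0.6511 0.238 ] bigdish [ 0.3462 -0.0532  0.05  ] bowl [0.4338 0.4487 0.05  ]
[[ 21.9664 348.6038]
 [ 51.9555 342.503 ]]
```

Emit:
drive_tool(increments=[[[1,0,0,-0.4,-0.0333],[1,0,0,-0.4,-0.0333]]])

```text
time_s: 0.35
tcp_pos: [0.1883, 0.65, 0.2896]
eef_rot: [-179.6, -0.1, -4.0]
contact_force: [-0.6, -0.5, -0.2]
gripper_width: 0.0879
gripper_force: 0.0
```

Emit:
drive_tool(increments=[[[1,0.25,0.475,0,0],[1,0.5,0.95,0,0],[1,0.5,0.95,0,0]]])

```text
time_s: 0.72
tcp_pos: [0.2404, 0.527, 0.2861]
eef_rot: [-180.0, 0.0, -4.3]
contact_force: [-0.0, 0.9, 0.3]
gripper_width: 0.0878
gripper_force: 0.0
```

Emit:
drive_tool(increments=[[[1,0.25,0.475,0,0],[1,0.5,0.95,0,0],[1,0.5,0.95,0,0]]])

```text
time_s: 1.1
tcp_pos: [0.2916, 0.4096, 0.2859]
eef_rot: [-180.0, 0.0, -4.3]
contact_force: [0.4, 0.6, 0.0]
gripper_width: 0.0876
gripper_force: 0.0
```

Emit:
drive_tool(increments=[[[1,0.25,0.475,0,0],[1,0.5,0.95,0,0],[1,0.5,0.95,0,0]]])

```text
time_s: 1.48
tcp_pos: [0.3431, 0.2922, 0.2857]
eef_rot: [-180.0, -0.0, -4.3]
contact_force: [0.7, 0.7, 0.7]
gripper_width: 0.0876
gripper_force: 0.0
```

Emit:
drive_tool(increments=[[[1,0.25,0.475,0,0],[1,0.5,0.95,0,0],[1,0.5,0.95,0,0]]])

```text
time_s: 1.85
tcp_pos: [0.395, 0.1744, 0.2855]
eef_rot: [180.0, 0.0, -4.4]
contact_force: [0.5, 0.5, 0.3]
gripper_width: 0.0879
gripper_force: 0.0
```

Emit:
drive_tool(increments=[[[1,0.25,0.475,0,0],[1,0.5,0.95,0,0],[1,0.5,0.95,0,0]]])

```text
time_s: 2.22
tcp_pos: [0.4469, 0.0564, 0.2851]
eef_rot: [180.0, 0.0, -4.4]
contact_force: [-0.9, 0.6, 0.1]
gripper_width: 0.0876
gripper_force: 0.0
```

Emit:
drive_tool(increments=[[[1,0.25,0.475,0,0],[1,0.48,0.9,0,0],[1,0.48,0.9,0,0],[1,0.48,0.9,0,0]]])

```text
time_s: 2.72
tcp_pos: [0.4956, -0.0526, 0.285]
eef_rot: [-180.0, 0.0, -4.2]
contact_force: [0.6, 0.6, -0.2]
gripper_width: 0.0877
gripper_force: 0.0
```

Emit:
drive_tool(increments=[[[1,0,0.05,0.45,0],[1,0,0.05,0.9,0],[1,0,0.05,0.95,0],[1,0,0.05,0.95,0]]])

```text
time_s: 3.22
tcp_pos: [0.4958, -0.0585, 0.173]
eef_rot: [180.0, -0.1, -4.0]
contact_force: [-0.3, 0.5, 0.6]
gripper_width: 0.0874
gripper_force: 0.0
```

Emit:
drive_tool(increments=[[[1,0,0,0.3,0],[1,0,0,0.5,0],[1,0,0,0.6,0],[1,0,0,0.6,0],[1,0,0,0.6,0]]])

```text
time_s: 3.85
tcp_pos: [0.4959, -0.0595, 0.101]
eef_rot: [-180.0, -0.1, -4.1]
contact_force: [-0.1, -0.6, -0.2]
gripper_width: 0.0877
gripper_force: 0.0
```

```bash
python3 - <<'E'
from h import *
print(r.get_state()['tcp_pos'],r.get_state()['contact_force'],r.get_state()['eef_rot'])
im=save('top','t1.png');im2=save('scene','s1.png')
f=lambda i:cv2.cvtColor(i,cv2.COLOR_RGB2BGR)
a=cv2.resize(f(im)[130:280,225:375],(400,400),interpolation=cv2.INTER_CUBIC)
b=cv2.resize(f(im2)[150:310,180:340],(400,400),interpolation=cv2.INTER_CUBIC)
cv2.imwrite('pics/c1.png',np.hstack([a,b]))
E
```

```text
[ 0.49592525 -0.05947461  0.10101253] [-0.10615374 -0.60065432 -0.23804558] [-1.79973876e+02 -1.31909300e-01 -4.12992000e+00]
```

View pics/c1.png

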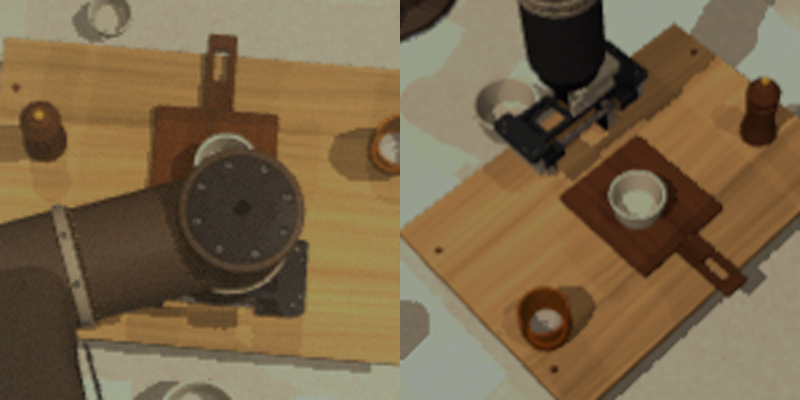

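The fingers straddle the line behind the blade's straight back edge: gripper at left (240,300), blade's back edge at right (565,195)–(640,270). The dish is untouched. I'll lower the last few mm and approach slowly.

Emit:
drive_tool(increments=[[[1,0,0,0.052,0],[1,0.03,0,0.052,0],[1,0.06,0,0.052,0],[1,0.09,0,0.052,0],[1,0.12,0,0.052,0]]])

```text
time_s: 4.58
tcp_pos: [0.5095, -0.0609, 0.0933]
eef_rot: [180.0, -0.0, -4.2]
contact_force: [-0.8, 0.8, 0.4]
gripper_width: 0.0879
gripper_force: 0.0
```

Emit:
drive_tool(increments=[[[1,0.025,0,0,0],[1,0.05,0,0,0],[1,0.075,0,0,0],[1,0.1,0,0,0],[1,0.125,0,0,0]]])

```text
time_s: 5.2
tcp_pos: [0.5243, -0.0619, 0.0933]
eef_rot: [180.0, 0.0, -4.2]
contact_force: [-0.8, 0.1, -0.8]
gripper_width: 0.0879
gripper_force: 0.0
```

Emit:
drive_tool(increments=[[[1,0.025,0,0,0],[1,0.05,0,0,0],[1,0.075,0,0,0],[1,0.1,0,0,0],[1,0.125,0,0,0]]])

```text
time_s: 5.82
tcp_pos: [0.5392, -0.063, 0.0932]
eef_rot: [-180.0, 0.0, -4.2]
contact_force: [-0.9, 0.2, -1.6]
gripper_width: 0.0878
gripper_force: 0.7
```

Emit:
drive_tool(increments=[[[1,0.025,0,0,0],[1,0.05,0,0,0],[1,0.075,0,0,0],[1,0.1,0,0,0],[1,0.125,0,0,0]]])

```text
time_s: 6.45
tcp_pos: [0.5542, -0.0641, 0.0933]
eef_rot: [-180.0, 0.0, -4.2]
contact_force: [-0.4, 0.6, -0.5]
gripper_width: 0.0877
gripper_force: 0.6
```

Emit:
drive_tool(increments=[[[1,0.025,0,0,0],[1,0.05,0,0,0],[1,0.075,0,0,0],[1,0.1,0,0,0],[1,0.125,0,0,0]]])

```text
time_s: 7.08
tcp_pos: [0.5692, -0.0652, 0.0933]
eef_rot: [180.0, 0.0, -4.2]
contact_force: [-2.0, -0.3, -0.9]
gripper_width: 0.0875
gripper_force: 0.7
```

Emit:
drive_tool(increments=[[[1,0.025,0,0,0],[1,0.05,0,0,0],[1,0.075,0,0,0],[1,0.08,0,0,0],[1,0.08,0,0,0]]])

```text
time_s: 7.7
tcp_pos: [0.5787, -0.0659, 0.0934]
eef_rot: [-180.0, -0.0, -4.2]
contact_force: [-0.7, -0.5, -0.4]
gripper_width: 0.0878
gripper_force: 0.4
```

```bash
python3 - <<'E'
from h import *
im=save('top','t2.png');im2=save('scene','s2.png')
f=lambda i:cv2.cvtColor(i,cv2.COLOR_RGB2BGR)
a=cv2.resize(f(im)[120:220,255:355],(400,400),interpolation=cv2.INTER_CUBIC)
b=cv2.resize(f(im2)[190:290,240:340],(400,400),interpolation=cv2.INTER_CUBIC)
cv2.imwrite('pics/c2.png',np.hstack([a,b]))
E
```

```text
(no output)
```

View pics/c2.png

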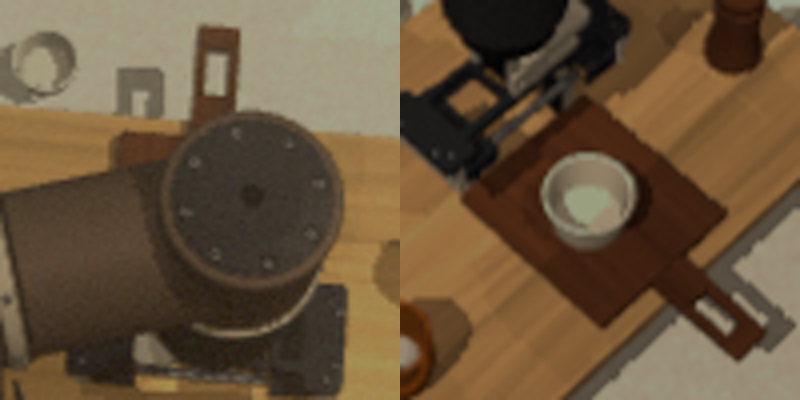

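The dish is still on the blade (crop right, 588,200). The blade corners are at (603,327), (726,213), (462,198) and (587,97), and the handle tip is at (739,360)/(766,328). The riser's edge runs from about (570,398) to (800,182), so the shoulders are still short of it.

```bash
cat > m.py <<'E'
from h import *
np.set_printoptions(precision=4,suppress=True)
def rep(pix,model,cam,q=(0.7646,-0.0758,-4.16)):
    p,e=fit(cam,pix,model,.092);a=np.radians(q[2]);Rm=np.array([[np.cos(a),-np.sin(a)],[np.sin(a),np.cos(a)]])
    print(cam,'neck in edge',Rm.T@(p[:2]-np.array(q[:2]))+[.08,0],'rel yaw',p[2]-q[2],'\n',e)
E
python3 - <<'E'
from m import *
c=lambda L:[((u+.5)/4-.5+240,(v+.5)/4-.5+190) for u,v in L]
M=[(.08,-.07),(.08,.07),(-.08,-.07),(-.08,.07),(.17,-.017),(.17,.017)]
rep(c([(203,327),(326,213),(62,198),(187,97),(339,360),(366,328)]),M,'scene')
a=np.radians(-4.16);e=np.array([.7646,-.0758]);
g=lambda x,y:[e[0]+x*np.cos(a)-y*np.sin(a),e[1]+x*np.sin(a)+y*np.cos(a),.08]
print(((proj('scene',[g(0,-.25),g(0,-.12),g(0,0),g(0,.1),g(0,.25)])-[240,190]+.5)*4-.5), proj('scene',[g(0,-.25),g(0,.25)]))
E
```

```text
scene neck in edge [-0.0123 -0.0023] rel yaw 0.07457492399494026 
 [[ 0.9314 -0.8386]
 [ 1.5892  0.81  ]
 [-2.8574 -0.86  ]
 [-4.6432  1.533 ]
 [ 0.9835 -0.3198]
 [ 3.9964 -0.3245]]
[[ 39.2128 507.7398]
 [169.3352 387.6109]
 [279.8854 285.2008]
 [365.5056 205.6658]
 [483.7597  95.5009]] [[249.4282 316.5599]
 [360.5649 213.5002]]
```

Emit:
drive_tool(increments=[[[1,0.02,0,0,0],[1,0.04,0,0,0],[1,0.06,0,0,0],[1,0.067,0,0,0],[1,0.067,0,0,0]]])

```text
time_s: 8.43
tcp_pos: [0.5867, -0.0665, 0.0933]
eef_rot: [180.0, -0.0, -4.2]
contact_force: [-2.3, -0.3, 1.5]
gripper_width: 0.0874
gripper_force: 1.0
```

Emit:
drive_tool(increments=[[[1,-0.1,0,0,0],[1,-0.4,0,0,0],[1,-0.8,0,0,0],[1,-1,0,0,0],[1,-1,0,0,0]]])

```text
time_s: 9.05
tcp_pos: [0.4652, -0.0577, 0.0938]
eef_rot: [-180.0, -0.1, -4.1]
contact_force: [-0.4, -0.8, 0.2]
gripper_width: 0.0878
gripper_force: 0.0
```

```bash
python3 - <<'E'
from h import *
im=save('top','t3.png');im2=save('scene','s3.png')
f=lambda i:cv2.cvtColor(i,cv2.COLOR_RGB2BGR)
a=cv2.resize(f(im)[120:220,255:355],(400,400),interpolation=cv2.INTER_CUBIC)
b=cv2.resize(f(im2)[200:300,240:340],(400,400),interpolation=cv2.INTER_CUBIC)
o=np.hstack([a,b]);cv2.imwrite('pics/c3.png',cv2.convertScaleAbs(o,alpha=1.6))
E
```

```text
(no output)
```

View pics/c3.png

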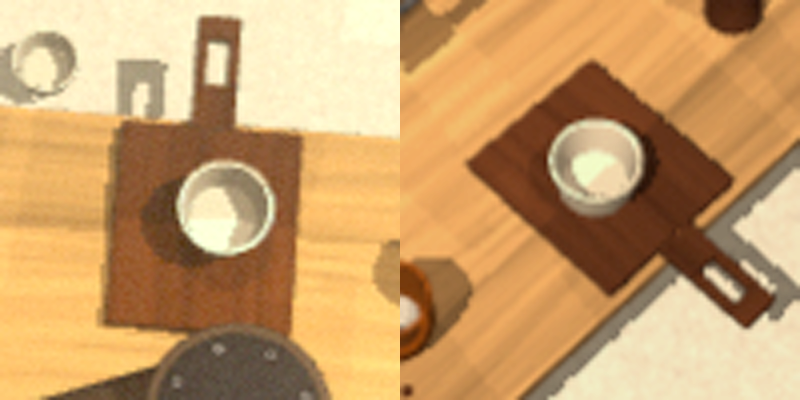

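Top crop: blade front corners at (121,122) and (302,137), back-left at (104,323), handle tip at (198..241,18), and the dish standing on the blade at (226,208). The riser edge runs from (0,107) to (400,136). I'll measure the edge line at sub-pixel level from columns on both sides of the board.

```bash
python3 - <<'E'
from m import *
im=cv2.imread('pics/t3.png').astype(float)
from numpy import median
# edge: blue-channel drop going down from table to wood
P=[]
for col in list(range(232,258))+list(range(336,384)):
    b=im[:,col,0]; r0=int(round(145+(col-228)*.083)); s=b[r0-7:r0+9]; g=np.abs(np.diff(s)); k=g.argmax()
    lo=max(k-1,0); w=g[lo:k+2]; P.append((col,r0-7+.5+(w*np.arange(lo,lo+len(w))).sum()/w.sum()))
P=np.array(P);k=np.ones(len(P),bool)
for _ in range(4):
    f=np.polyfit(P[k,0],P[k,1],1);res=P[:,1]-np.polyval(f,P[:,0]);k=np.abs(res)<max(.4,1.5*np.std(res[k]))
print('line',f,k.sum(),res[k].std())
W=[at('top',(u,np.polyval(f,u)),.08) for u in (230,385)]
d=W[0]-W[1];yaw=np.degrees(np.arctan2(-d[0],d[1]));mid=(W[0]+W[1])/2
x=mid[0]+d[0]/d[1]*(-.0758-mid[1]);q=(x,-.0758,yaw);print('edge',q)
c=lambda L:[((u+.5)/4-.5+255,(v+.5)/4-.5+120) for u,v in L]
M=[(.08,.07),(.08,-.07),(-.08,-.07),(-.08,.07),(.17,.017),(.17,-.017)]
pt=c([(121,122),(302,137),(290,333),(104,323),(198,17),(241,19)])
rep(pt,M,'top',q)
cs=lambda L:[((u+.5)/4-.5+240,(v+.5)/4-.5+200) for u,v in L]
rep(cs([(333,181),(210,296),(69,163),(192,62),(373,295),(346,327)]),[(.08,.07),(.08,-.07),(-.08,-.07),(-.08,.07),(.17,.017),(.17,-.017)],'scene',q)
# crop line predictions in scene from q
a=np.radians(yaw)
for z in(.08,.062): print(((proj('scene',[[q[0]-y*np.sin(a),q[1]+y*np.cos(a),z] for y in(-.1,.1)])-[240,200]+.5)*4-.5)+[400,0])
E
```

```text
line [  0.0824 124.8984] 72 0.1574380499413723
edge (np.float64(0.7654456254062552), -0.0758, np.float64(-4.227460251353305))
top neck in edge [-0.008 -0.002] rel yaw 0.2489335382480915 
 [[ 1.2764  0.5685]
 [ 1.8704 -0.5641]
 [-4.5597 -0.4272]
 [-0.9952 -0.1463]
 [ 1.7781  0.5863]
 [ 0.63   -0.0172]]
scene neck in edge [-0.0055 -0.003 ] rel yaw 0.029590248256592844 
 [[ 0.7778  1.6188]
 [-0.3272  0.1134]
 [-2.6132 -2.0912]
 [-3.1813  1.6356]
 [ 4.1652 -0.5938]
 [ 1.1787 -0.6828]]
[[589.1251 330.5805]
 [766.4614 166.3667]]
[[588.7844 340.2014]
 [764.0314 177.3651]]
```

```bash
cat > n.py <<'E'
from m import *
def shoulder(fn,r0L=151,q=(.76545,-.0758,-4.227)):
    im=cv2.imread(fn).astype(float)[:,:,1]
    def edge(cols,r0f,h=5):
        o=[]
        for c in cols:
            r0=int(round(r0f(c)));s=im[r0-h:r0+h+1,c];g=np.abs(np.diff(s));k=int(g.argmax());lo=max(k-1,0);w=g[lo:k+2]
            o.append((c,r0-h+.5+(w*np.arange(lo,lo+len(w))).sum()/w.sum()))
        return np.array(o)
    a=np.radians(q[2]);Rm=np.array([[np.cos(a),-np.sin(a)],[np.sin(a),np.cos(a)]])
    def show(n,P,z):
        X=np.array([Rm.T@(at('top',p,z)[:2]-np.array(q[:2])) for p in P]);k=np.abs(X[:,0]-np.median(X[:,0]))<.003;X=X[k]
        print(n,'x med',np.median(X[:,0]),'std',X[:,0].std(),'slope deg',np.degrees(np.arctan(np.polyfit(X[:,1],X[:,0],1)[0])),len(X))
    show('shoulder',edge(list(range(288,301))+list(range(318,328)),lambda c:r0L+(c-287)*.08,4),.092)
    show('tip',edge(range(306,314),lambda c:r0L-27,4),.092)
    show('back',edge(range(284,296),lambda c:r0L+50+(c-283)*.08,4),.092)
E
python3 -c "
from n import *;shoulder('pics/t3.png',150)"
```

```text
shoulder x med -0.006565528064149628 std 0.0011355864543522985 slope deg -0.462680981421709 23
tip x med 0.08212068712117487 std 0.00038468296941595616 slope deg -1.060895065160449 8
back x med -0.16973139623655642 std 0.0006665569222920157 slope deg 1.4899162197355977 12
```

Estimates of the neck's shortfall cluster around 7 mm, so I'll return and push 7 mm more.

Emit:
drive_tool(increments=[[[1,0.4,0,0,0],[1,0.75,0,0,0],[1,0.9,0,0,0],[1,0.95,0,0,0],[1,0.98,0,0,0]]])

```text
time_s: 9.78
tcp_pos: [0.5841, -0.0664, 0.0929]
eef_rot: [180.0, 0.0, -4.2]
contact_force: [-0.7, 1.4, 0.6]
gripper_width: 0.0877
gripper_force: 0.0
```

Emit:
drive_tool(increments=[[[1,0.02,0,0,0],[1,0.04,0,0,0],[1,0.06,0,0,0],[1,0.078,0,0,0],[1,0.078,0,0,0]]])

```text
time_s: 10.4
tcp_pos: [0.5937, -0.067, 0.0934]
eef_rot: [180.0, -0.0, -4.2]
contact_force: [-1.2, -0.3, 1.6]
gripper_width: 0.0873
gripper_force: 0.9
```

Emit:
drive_tool(increments=[[[1,-0.1,0,0,0],[1,-0.4,0,0,0],[1,-0.8,0,0,0],[1,-1,0,0,0],[1,-1,0,0,0]]])

```text
time_s: 11.02
tcp_pos: [0.4721, -0.0582, 0.0938]
eef_rot: [-180.0, -0.1, -4.1]
contact_force: [0.1, 0.1, 1.3]
gripper_width: 0.0876
gripper_force: 0.0
```

```bash
python3 - <<'E'
from n import *
im=save('top','t4.png');im2=save('scene','s4.png')
f=lambda i:cv2.cvtColor(i,cv2.COLOR_RGB2BGR)
a=cv2.resize(f(im)[120:220,255:355],(400,400),interpolation=cv2.INTER_CUBIC)
b=cv2.resize(f(im2)[210:280,270:340],(400,400),interpolation=cv2.INTER_CUBIC)
o=np.hstack([a,b]);cv2.imwrite('pics/c4.png',cv2.convertScaleAbs(o,alpha=1.6))
shoulder('pics/t4.png',148)
E
```

```text
shoulder x med -0.000784401677021674 std 0.0004707544105657342 slope deg 0.14940642029411416 23
tip x med 0.08904385769286441 std 0.0002372177969494893 slope deg -1.6932049250409458 8
back x med -0.16295012126212643 std 0.0007639522993716677 slope deg -0.17568509581471078 12
```

View pics/c4.png

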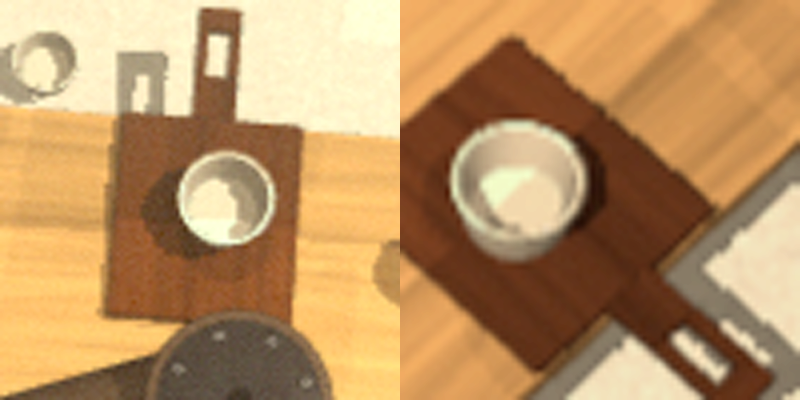

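The neck is now within about 1 mm of the edge and square to it. In the scene crop the shoulders at (713,212) and (540,370) lie on the riser's edge, and the dish stands on the blade at (518,190). I'll lift clear and hand in.

Emit:
drive_tool(increments=[[[1,0,0,-0.3,0],[1,0,0,-0.7,0],[1,0,0,-0.9,0],[1,0,0,-0.9,0],[1,0,0,-0.9,0]]])

```text
time_s: 11.75
tcp_pos: [0.4739, -0.0583, 0.2006]
eef_rot: [-180.0, 0.0, -4.2]
contact_force: [-0.1, 0.4, -0.5]
gripper_width: 0.0876
gripper_force: 0.0
```

```bash
python3 -c "
from h import *
print(r.get_state()['tcp_pos'],job.close_job())"
```

```text
the job is handed in; nothing more can be done
[ 0.47385635 -0.05826936  0.20060448] None
```

I slid the paddle flat until its neck was within about 1 mm of the riser's guest-side edge and square to it, with the dish still standing on the blade, and handed the job in at about 12 s without receiving a verdict.

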